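Raise the dust cabinet's sash into its catch

ROBOT

A 7-joint arm with a two-finger parallel gripper is mounted at the origin on the work surface; the furniture and walls round the work are solid. World frame = base frame: x ahead of the robot, y to its left, z up, the work surface at z = 0. Lengths are in mm, angles in rad, forces in N, time in s.
With the tool pointing down it reaches from about 400 to 850 mm from the base axis. Payload 10.4 kg.
Tool frame: the origin (TCP) lies at the very end of the fingers, on their centre line; the grasp point (between the pads) lies r.grip_depth behind it (r.grip_depth is the distance from the TCP to the grasp point, in mm); z points along the fingers, y is the line along which they close (so a half turn about z gives the same grasp; the last joint's range is limited). The gripper opens to 85 mm and grips with 20 to 120 N. Pads are 22 mm wide; open, the fingers measure 114 mm over their backs; the gripper's body (76 mm by 85 mm) begins 54 mm behind the grasp point. The pads swing forward as they close: fully open they stand 13 mm farther back than shut.
Start: joints at [-1.338, 0.332, -0.065, 1.46, 0.022, 1.35, -0.088], TCP at [158.123, 604.689, 231.338] pointing down, gripper open.
Joint ranges: [-2.6, 2.6], [-0.5, 2.12], [-1.47, 1.34], [0.16, 2.42], [-1.27, 4.41], [0.06, 2.06], [-2.6, 2.6]. Speed limits (rad/s): [2.22, 2.22, 2.79, 2.79, 3.14, 3.14, 3.14].

INTERFACE

Orientations are given as a unit quaternion [w, x, y, z].
In Python, from workcell import r gives the robot as it stands.
- The arm moves only by the tool step_arm, never from a script. Its argument "rows" is a list of rows, each a list of 5 numbers: the closure in counts, from 0 (fully open) to 255 (shut), then the shift along the tool's x, y, z in mm, then the turn about the tool's z in degrees. In form: [[jaw, x, y, z, turn], ...]. A call has 1 to 20 rows; each row shifts and turns the commanded pose from where the row before left it, along the tool's axes as they then stand; what a row does not reach is not made up. A row lasts 1/8 s, in which the tool goes at most 62.5 mm and 10.7 degrees, less where a joint would pass 70% of its speed; a pose out of reach is approached as far as the arm can. A call is refused whole if a number of a shift passes 62.5 or a number of a turn 10.7, either way. A call with a gripper value outside its range is refused whole. The fingers move at their own pace and stop on an object; "newtons" is the grip in N (left out, the last holds). Time passes only in rows, so rows that do not move let the fingers close. It gives the time, the measured TCP pose, the force, the opening and the grip force at its end, in the units of the state.
- r.state(): the state, without advancing time (a new reading comes with each control period).
- r.snapshot(name): name is "scene" or "top" or "wrist"; returns (picture, depth): 400x640x3 uint8, red, green, blue; 400x640 float32, mm along the optical axis (not along the pixel's ray), 0 where there is no reading.
- r.calibration(name): a dict with "K" (3x3 intrinsics, pixels), "extrinsics" (4x4, takes a point from world to camera coordinates). Camera axes: x right, y up, looking along -z (the intrinsics and any distortion apply to the point x, -y, -z); pixel columns grow to the right and rows downward; lengths in mm; the calibration is good to about 2 mm. The wrist camera is an equidistant fisheye: a pixel r from the principal point sees the ray r / f radians off the axis. A picture is of the moment at which its call begins: read the wrist's pose just before it. calibration takes no time and is no camera call; for the wrist camera it gives the pose at the moment of the call.
- r.job_done(): hands the job in; it is judged then, once.
Trained networks look in the newest picture that a camera, given by its name, has taken for a name from the list of things; names that differ only in an ending like _2 or _b are one class to them, and where a whole thing is asked for, a point or a joint stands for the part that bears it (a point fixed in the world has none). Each returns a list of dicts, best first, with "conf" (0 to 1); they miss things now and then, are a little off and sometimes report something else, mostly with a low value. They report only what shows in the picture. A call takes as long as a camera call.
- r.find_in(camera, target): "bbox" ([centre column, centre row, width, height] in pixels, round what is visible of it).
- r.masks_of(camera, target): "region" (400x640 bool, what is visible of it) and "bbox" ([centre column, centre row, width, height] in pixels, round what is visible of it).
- r.tip_of(camera, target): "centre" ([column, row] in pixels: a listed point, or the origin of a listed thing).
The state is a dict: "clock": time; "q": joint angles; "qd": joint speeds; "joint_torque": joint torques, N m; "tcp_pos": TCP position; "ee_rot": TCP orientation; "force": force on the tool from outside, world axes, zero at the start; "torque": the same for the moment, N m; "grip_width": finger opening in mm; "finger_force": force on a finger pad.
Only numpy, scipy, OpenCV 4.12 (cv2) and the standard library are available. Lean on these libraries where they do the work, as an engineer would, in place of code of your own. Each camera call takes 0.05 s, during which the arm holds its last target. There are 200 camera calls.

TASK

Open the small dust cabinet: draw its bolt fully back, then push the clear sash up from under its ledge until the spring catch at the height mark has taken it, and leave it standing open there by itself. Feel your way gently: never push any part of the cabinet harder than about 20 N, and leave the loose things around it where they are.

Things in the scene. Friction and masses are not known exactly. Their poses are not given: they have to be found in the camera images.
- hood: Dust cabinet, fixed, 135 deep (x) x 212 wide (y) x 315 tall mm, white, on a 55 high grey plinth. Origin: centre of its underside; z up, x from front to back, so the sash front faces -x; y along the front to the column with the bolt. Front faces of plinth and of the two aluminium guide columns at local x = -55; column centres at y = -91 and 91.
- ledge_edge (a point): Centre of the lower front edge of the sash's ledge: an aluminium plate 130 long (y), 10 thick, standing out 36 mm from the sash face, its underside 75 mm above the bench when shut, free below. Moves with the sash; axes as the cabinet's. Push up under it, e.g. with closed fingertips leaning about 40 degrees from vertical, pointing to the cabinet.
- sash (a joint): Lift of the sash (clear pane in an aluminium frame, 150 x 115), m: 0 shut, up to 0.135. Balanced but for 2 to 3.2 N of weight; friction 1 N, drag 12 N per m/s: it sinks shut if let go below the catch, a spring plunger on the dark carriage, clamped by hand on the column without the bolt, height not reported: it holds the sash at a lift between 0.044 and 0.111.
- striker (a point): Steel striker on the sash edge that the catch takes, r 4, 150 mm above the bench when shut; moves with the sash. About 12 mm below the held height the lifting force jumps by 4 to 8 N, then falls away. 1.5 mm past it is a rubber buffer, 4 N per mm, 12 mm of give. A slow lift to 14 to 16 N of push has passed the catch; let down, the sash then settles on it and stays.
- bolt (a joint): Travel of the bolt, m: 0 to 0.006 at the start (its rod lies 3 mm above the ledge and blocks the sash), frees the ledge beyond 0.018, fully drawn at its stop, 0.032. Slides along the cabinet's +y, away from the middle of the front; friction 2.5 N, stays where it is left.
- bolt_knob (a point): Centre of the free end of the bolt's knob, a level steel pin, 12 in diameter, 40 long, pointing to the cabinet's -x, 140 mm above the bench, its root 8 mm in front of the column. Moves with the bolt; axes as the cabinet's. Push on its side that faces the middle of the front.
- tape_roll_gold: Loose roll of gold tape lying flat, 88 across, 21 high, origin centre of its underside; a bystander.
- swab_jar: Loose blue cup of cotton swabs, 58 across, 85 high, origin centre of its underside; a bystander.
- screwdriver: Loose screwdriver with a red handle, 148 long (y), 21 thick, lying, origin centre of its underside; a bystander.

How it is judged (in metres and radians):
On the way, in this order (a step that is already met when the one before it is completed fails the run):
1. the bolt is drawn fully back while the sash is still shut (value of joint bolt above 0.024 m and value of joint sash below 0.01 m), for 0.1 s.
2. the sash is raised to the region of the catch (value of joint sash above 0.04 m), for 0.2 s.
At the end, for the whole second after the job is handed in: The bolt is drawn back at least 24 mm, and the sash stands at rest (under 5 mm/s) by itself, raised more than 40 mm, which only the catch can hold (value of joint sash above 0.04 m and velocity of joint sash between -0.005 and 0.005 m/s and value of joint bolt above 0.024 m); the robot touches nothing.
It fails at once if the robot pushes on the cabinet, its sash or bolt with more than 25 N (contact force between any of the fingers, the arm and hood above 25 N).
It fails at once if the tape roll gold is moved more than 20 mm (distance of tape_roll_gold from where it was at the start of the episode above 0.02 m).
It fails at once if the swab jar is moved more than 20 mm (distance of swab_jar from where it was at the start of the episode above 0.02 m).
It fails at once if the screwdriver is moved more than 20 mm (distance of screwdriver from where it was at the start of the episode above 0.02 m).
It also fails if it takes over 61 s, if anything falls off the work surface, if the arm or the gripper's body presses on something with over 40 N, if the wrist force passes 120 N, or if a joint passes its speed limit or range.

## Working session

There is one attempt and no reset: what is moved stays moved. The work goes in short steps, Python scripts to look and compute and a tool call to move; the robot and the scene stay as the last step left them, time stands still between calls to the robot, and variables do not carry over. Pictures are saved under pics/ and viewed, at most 10 in all, crops included, and the job is handed in when it is done.

Besides the shell and the picture viewer there is one more tool, called after "Call:" as name(argument=value, ...) on one line, values as JSON. step_arm: Moves the arm, as the interface text tells. Its arguments: {"type":"object","properties":{"rows":{"type":"array"},"newtons":{"type":"number"}},"required":["rows"]}

```bash
mkdir -p pics; cat > h.py <<'E'
from workcell import r
import numpy as np, cv2
from scipy.spatial.transform import Rotation as R
def pt(cam,c,d):
    C=r.calibration(cam);K=C["K"];E=np.array(C["extrinsics"])
    x=(c[0]-K[0][2])/K[0][0]*d;y=(c[1]-K[1][2])/K[1][1]*d
    return (np.linalg.inv(E)@[x,-y,-d,1])[:3]
def med(D,c,k=2):
    u,v=int(round(c[0])),int(round(c[1]));p=D[max(v-k,0):v+k+1,max(u-k,0):u+k+1];p=p[p>0];return np.median(p) if p.size else 0
E
python3 - <<'E'
from h import *
s=r.state();print(s["clock"],s["tcp_pos"],s["ee_rot"],s["force"],r.grip_depth)
for cam in("scene","top"):
    im,D=r.snapshot(cam);cv2.imwrite(f"pics/{cam}0.png",im[:,:,::-1]);np.save(cam+"0.npy",D)
    for n in("hood","ledge_edge","striker","bolt_knob","tape_roll_gold","swab_jar","screwdriver"):
        for t in r.tip_of(cam,n)[:1]:
            d=med(D,t["centre"]);print(cam,n,round(t["conf"],2),np.round(t["centre"]),np.round(pt(cam,t["centre"],d)))
E
```

```text
0.0 [158.02975042 604.29695728 230.51131398] [-6.96870808e-05  1.27529771e-01  9.91834484e-01 -7.13561402e-04] [-0.17124664 -0.02543572 -0.6457639 ] 18.700000000000003
scene hood 0.62 [282. 204.] [ 481. -346.   50.]
scene ledge_edge 0.85 [295. 200.] [ 440. -339.   45.]
scene striker 0.78 [317. 166.] [ 372. -327.  129.]
scene bolt_knob 0.58 [261. 195.] [ 563. -311.  138.]
scene tape_roll_gold 0.62 [326. 245.] [ 466. -194.    0.]
scene swab_jar 0.81 [340. 276.] [536. -78.  38.]
scene screwdriver 0.75 [286. 258.] [ 575. -212.   17.]
top hood 0.7 [381. 221.] [ 419. -360.  190.]
top ledge_edge 0.84 [348. 205.] [ 482. -320.    0.]
top striker 0.58 [355. 236.] [ 399. -325.   85.]
top bolt_knob 0.76 [349. 155.] [ 837. -407. -749.]
top tape_roll_gold 0.87 [296. 210.] [ 466. -195.   -0.]
top swab_jar 0.83 [256. 190.] [ 511. -100.    6.]
top screwdriver 0.57 [352. 154.] [ 843. -423. -747.]
```

View pics/scene0.png

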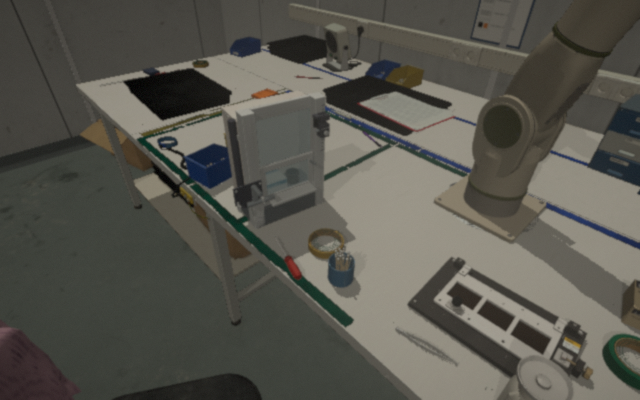

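View pics/top0.png

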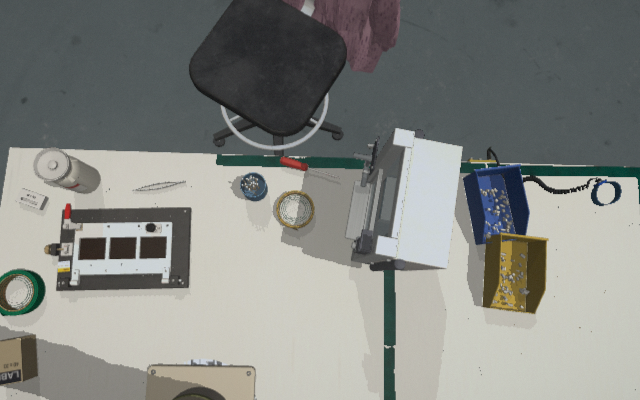

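The scene shows the cabinet (about 280,150) with its front towards the tape roll (325,243). The bolt knob is on the far column (255,190) and the dark catch carriage is on the near column (320,125). In the top view, the front runs along columns 350–380, and the jar is at (253,186), the tape at (294,210) and the screwdriver at (293,162). I'll fit the cabinet pose from depth.

```bash
python3 - <<'E'
from h import *
def cloud(cam,D):
    C=r.calibration(cam);K=C["K"];E=np.array(C["extrinsics"])
    v,u=np.nonzero(D>0);d=D[v,u];P=np.c_[(u-K[0][2])/K[0][0]*d,-(v-K[1][2])/K[1][1]*d,-d,np.ones(len(d))]
    return (P@np.linalg.inv(E).T)[:,:3],u,v
D=np.load("top0.npy");P,u,v=cloud("top",D)
b=(abs(P[:,0]-470)<180)&(P[:,1]<-230)&(P[:,1]>-560)
Q=P[b];h,e=np.histogram(Q[:,2],bins=np.arange(-10,420,10));print([(int(a),int(c)) for a,c in zip(e,h) if c>20])
for lo,hi in((290,330),(330,400)):
    m=Q[(Q[:,2]>lo)&(Q[:,2]<hi)]
    if len(m)>50:
        print(lo,len(m),np.median(m[:,2]),cv2.minAreaRect(m[:,:2].astype(np.float32)),np.round(cv2.boxPoints(cv2.minAreaRect(m[:,:2].astype(np.float32)))))
for lo,hi in((65,100),(120,160)):
    m=Q[(Q[:,2]>lo)&(Q[:,2]<hi)]
    print(lo,len(m),cv2.boxPoints(cv2.minAreaRect(m[:,:2].astype(np.float32))).round())
D=np.load("scene0.npy");P,u,v=cloud("scene",D)
# front faces: columns & plinth from the scene
b=(abs(P[:,0]-470)<140)&(P[:,1]<-270)&(P[:,1]>-400)
for n,(lo,hi) in dict(plinth=(8,48),up=(160,300)).items():
    m=P[b&(P[:,2]>lo)&(P[:,2]<hi)]
    # robust line y=a x+c
    from scipy.optimize import least_squares
    f=least_squares(lambda p:m[:,1]-p[0]*(m[:,0]-470)-p[1],[0,-330],loss="soft_l1",f_scale=2).x
    print(n,len(m),f,np.percentile(m[:,0],[1,99]))
im=cv2.imread("pics/scene0.png")[80:240,200:350];a=cv2.resize(im,None,fx=4,fy=3.7,interpolation=cv2.INTER_CUBIC)
t=cv2.imread("pics/top0.png")[120:280,330:480]
cv2.imwrite("pics/crop.png",cv2.convertScaleAbs(a,alpha=1.6))
E
```

```text
[(-10, 3884), (0, 3516), (10, 85), (20, 24), (50, 153), (60, 60), (70, 56), (80, 1066), (90, 182), (100, 146), (110, 93), (120, 95), (130, 89), (140, 235), (150, 57), (160, 127), (170, 395), (180, 120), (190, 121), (200, 130), (210, 134), (220, 143), (230, 184), (240, 171), (250, 194), (260, 185), (270, 305), (280, 3920), (290, 3007), (300, 185), (310, 1488)]
290 4680 291.4198515548484 ((445.0180969238281, -402.8379211425781), (124.42259979248047, 238.90573120117188), 80.59505462646484) [[ 317. -445.]
 [ 553. -484.]
 [ 573. -361.]
 [ 337. -322.]]
65 1332 [[ 304. -328.]
 [ 333. -440.]
 [ 606. -370.]
 [ 577. -257.]]
120 476 [[ 302. -340.]
 [ 332. -443.]
 [ 604. -366.]
 [ 574. -262.]]
plinth 904 [-1.71247879e-01 -3.44974249e+02] [355.66350051 559.37830334]
up 5144 [-1.80297173e-01 -3.66177863e+02] [357.83147193 563.48287812]
```

View pics/crop.png

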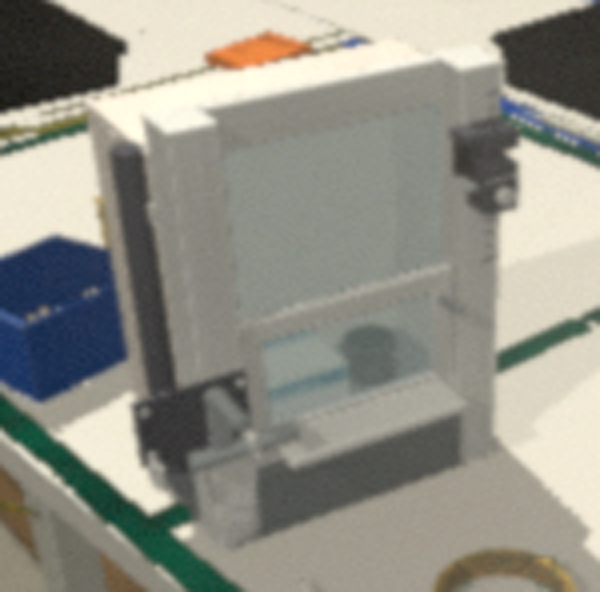

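The knob is on the far column with its rod over the ledge at its right end (crop 255,440). From the plinth line, the front normal is at yaw about -9.7° and the origin is near (448,-397). The knob measurement agrees with the stated dimensions, so I'll compute the approach.

```bash
cat >> h.py <<'E'
a=np.deg2rad(-9.7);Yl=np.array([np.cos(a),np.sin(a),0]);Xl=np.array([np.sin(a),-np.cos(a),0]);O=np.array([448.2,-397.,0])
def loc(p): p=np.asarray(p)-O; return np.array([p@Xl,p@Yl,p[2]])
def wor(l): return O+l[0]*Xl+l[1]*Yl+np.array([0,0,l[2]])
def Rt():
    q=r.state()["ee_rot"];return R.from_quat([q[1],q[2],q[3],q[0]])
def st():
    s=r.state();M=Rt().as_matrix();f=np.array(s["force"])
    print("t",round(s["clock"],2),"tcp",np.round(s["tcp_pos"],1),"loc",np.round(loc(s["tcp_pos"]),1),"F loc",np.round([f@Xl,f@Yl,f[2]],1),"q",np.round(s["q"],2),
     "\n toolz loc",np.round([M[:,2]@Xl,M[:,2]@Yl,M[2,2]],3),"tooly loc",np.round([M[:,1]@Xl,M[:,1]@Yl,M[2,1]],3));return s,M
def go(l):  # shift in tool axes to a cabinet-frame point
    s,M=st();print(" shift to",l,np.round(M.T@(wor(l)-s["tcp_pos"]),1))
E
python3 - <<'E'
from h import *
s,M=st()
E=np.array(r.calibration("wrist")["extrinsics"]);c=np.linalg.inv(E)[:3,3];print("cam in tool",M.T@(c-s["tcp_pos"]))
th=np.deg2rad(85);q=Rt()*R.from_euler("z",85,degrees=True);M2=q.as_matrix();print(M2)
pts=[s["tcp_pos"],[500,350,250],[580,0,250],wor([-160,50,250]),wor([-99,50,250])]
for a,b in zip(pts,pts[1:]): print(np.round(np.array(b)-a),np.round(M2.T@(np.array(b)-a)))
for n in("tape_roll_gold","swab_jar","screwdriver"): pass
print(loc([466,-195,0]),loc([525,-85,0]),loc([575,-212,17]),loc([563,-311,138]))
E
```

```text
t 0.8 tcp [158.1 604.7 231.3] loc [-938.5 -454.7  231.3] F loc [ 0.2 -0.8 -1.4] q [-1.34  0.33 -0.06  1.46  0.02  1.35 -0.09] 
 toolz loc [-0. -0. -1.] tooly loc [-0.996  0.086  0.   ]
cam in tool [ 7.63719388e+01  8.21151199e-02 -1.42390335e+02]
[[ 1.67688801e-01  9.85839980e-01 -1.76590332e-05]
 [ 9.85839971e-01 -1.67688797e-01  1.35699879e-04]
 [ 1.30817144e-04 -4.01643308e-05 -9.99999991e-01]]
[ 342. -255.   19.] [-194.  380.  -19.]
[  80 -350    0] [-332.  138.   -0.]
[ -56. -248.    0.] [-254.  -13.   -0.]
[-10. -60.   0.] [-61.  -0.  -0.]
[-202.11121171  -16.48933292    0.        ] [-320.47946671   23.13334       0.        ] [-203.71959511   93.81666466   17.        ] [-104.11307912   98.66867161  138.        ]
```

Call:
step_arm(rows=[[255,0,0,-10,10.6],[255,0,0,-10,10.6],[255,0,0,0,10.6],[255,0,0,0,10.6],[255,0,0,0,10.6],[255,0,0,0,10.6],[255,0,0,0,10.6],[255,0,0,0,10.6],[255,-25,48,0,0],[255,-25,48,0,0],[255,-25,48,0,0],[255,-25,48,0,0],[255,-25,48,0,0],[255,-25,48,0,0],[255,-25,48,0,0],[255,-25,48,0,0]])

```text
clock: 2.8
tcp_pos: [505.3, 343.3, 251.6]
ee_rot: [-0.0, 0.763, 0.647, 0.0]
force: [1.0, 0.6, 1.4]
grip_width: -0.1
finger_force: 0.0
```

Call:
step_arm(rows=[[255,-48,20,0,0],[255,-48,20,0,0],[255,-48,20,0,0],[255,-48,20,0,0],[255,-48,20,0,0],[255,-48,20,0,0],[255,-48,18,0,0],[255,-45,0,0,0],[255,-45,-3,0,0],[255,-45,-3,0,0],[255,-45,-3,0,0],[255,-30,-4,0,0]])

```text
clock: 4.3
tcp_pos: [536.8, -217.1, 251.5]
ee_rot: [0.0, 0.764, 0.646, 0.0]
force: [0.5, 0.6, 0.6]
grip_width: 0.1
finger_force: 0.0
```

```bash
python3 - <<'E'
from h import *
go([-140,45,250]); go([-99,45,127])
im,D=r.snapshot("wrist");cv2.imwrite("pics/w1.png",cv2.convertScaleAbs(im[:,:,::-1],alpha=1.3))
for n in("bolt_knob","ledge_edge","striker"): print(n,[(round(t["conf"],2),np.round(t["centre"])) for t in r.tip_of("wrist",n)[:2]])
E
```

```text
t 4.3 tcp [ 536.8 -217.1  251.5] loc [-192.3   57.   251.5] F loc [-0.7  0.4  0.6] q [-0.28  0.25  0.71  1.59 -0.17  1.36  0.28] 
 toolz loc [ 0.  0. -1.] tooly loc [-0.002  1.     0.   ]
 shift to [-140, 45, 250] [-52.2 -12.2   1.5]
t 4.3 tcp [ 536.8 -217.1  251.5] loc [-192.3   57.   251.5] F loc [-0.7  0.4  0.6] q [-0.28  0.25  0.71  1.59 -0.17  1.36  0.28] 
 toolz loc [ 0.  0. -1.] tooly loc [-0.002  1.     0.   ]
 shift to [-99, 45, 127] [-93.2 -12.3 124.5]
bolt_knob [(0.7, array([361., 284.]))]
ledge_edge [(0.76, array([275., 269.]))]
striker []
```

View pics/w1.png

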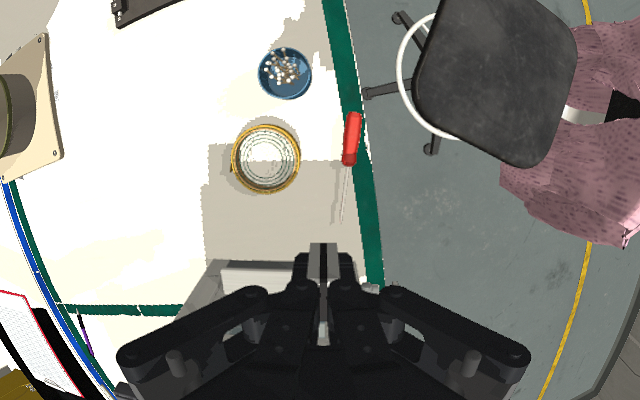

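The wrist view shows the shut fingers at (323,270), the ledge's front edge around row 268 left of them, and the knob just right of them near (365,287). The tape, jar and screwdriver are well clear. I'll place the knob and ledge from this view.

```bash
cat >> h.py <<'E'
def wray(c,z):
    C=r.calibration("wrist");K=C["K"];E=np.linalg.inv(np.array(C["extrinsics"]))
    x=(c[0]-K[0][2])/K[0][0];y=(c[1]-K[1][2])/K[1][1];t=np.hypot(x,y)
    d=E[:3,:3]@np.array([np.sin(t)*x/t,-np.sin(t)*y/t,-np.cos(t)]);o=E[:3,3]
    return o+d*(z-o[2])/d[2]
E
python3 - <<'E'
from h import *
print("knob",loc(wray([361,284],140)),"ledge",loc(wray([275,269],75)))
E
```

```text
knob [-106.98785186   94.03582075  140.        ] ledge [-85.74763735   0.32868763  75.        ]
```

Call:
step_arm(rows=[[255,-25,-6,30,0],[255,-25,-6,40,0],[255,0,0,40,0],[255,-15,0,14,0],[255,-14,0,0,0],[255,-13,0,0,0],[255,0,6,0,0],[255,0,6,0,0],[255,0,0,0,0]])

```text
clock: 5.62
tcp_pos: [523.5, -304.9, 127.4]
ee_rot: [0.0, 0.763, 0.647, 0.0]
force: [-0.9, 0.9, 0.3]
grip_width: -0.2
finger_force: 0.0
```

```bash
python3 - <<'E'
from h import *
go([-99,65,127])
im,D=r.snapshot("wrist");cv2.imwrite("pics/w2.png",cv2.convertScaleAbs(im[200:400,180:480,::-1],alpha=1.3,beta=20).repeat(2,0).repeat(2,1))
E
```

```text
t 5.62 tcp [ 523.5 -304.9  127.4] loc [-103.5   58.7  127.4] F loc [-0.7 -1.1  0.3] q [-0.09  0.43  0.69  1.67 -0.3   1.15  0.52] 
 toolz loc [-0.  0. -1.] tooly loc [-0.006  1.     0.   ]
 shift to [-99, 65, 127] [-4.5  6.3  0.4]
```

View pics/w2.png

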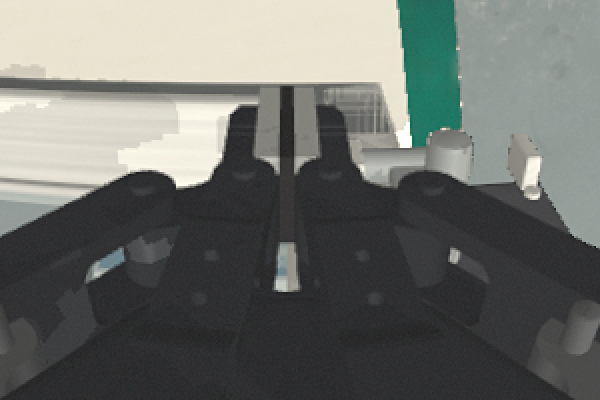

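The view shows the fingers left of the knob, whose end is at (450,140), at the right height and with nothing between them. I'll go in 4 mm and feel for contact along +y.

Call:
step_arm(rows=[[255,-4,3,0,0],[255,0,3,0,0],[255,0,3,0,0],[255,0,3,0,0],[255,0,3,0,0],[255,0,3,0,0]])

```text
clock: 6.42
tcp_pos: [539.9, -312.4, 127.2]
ee_rot: [-0.0, 0.763, 0.646, 0.0]
force: [0.1, -0.1, -0.1]
grip_width: 0.1
finger_force: 0.0
```

Call:
step_arm(rows=[[255,0,3,0,0],[255,0,3,0,0],[255,0,3,0,0]])

```text
clock: 6.8
tcp_pos: [548.4, -313.9, 127.2]
ee_rot: [-0.0, 0.763, 0.646, -0.0]
force: [-2.0, 1.1, 2.1]
grip_width: 0.2
finger_force: 1.3
```

```bash
python3 - <<'E'
from h import *
st();im,D=r.snapshot("wrist");print(r.tip_of("wrist","bolt_knob")[:2])
for t in r.tip_of("wrist","bolt_knob")[:1]: print(loc(wray(t["centre"],140)))
E
```

```text
t 6.8 tcp [ 548.4 -313.9  127.2] loc [-98.8  84.7 127.2] F loc [-0.8 -2.2  2.1] q [-0.06  0.49  0.68  1.6  -0.33  1.17  0.52] 
 toolz loc [-0.    -0.001 -1.   ] tooly loc [-0.004  1.    -0.001]
[{'centre': [360.8, 260.4], 'conf': 0.63}]
[-104.50964621  102.35320635  140.        ]
```

Call:
step_arm(rows=[[255,0,3,0,0],[255,0,3,0,0],[255,0,3,0,0],[255,0,3,0,0],[255,0,3,0,0]])

```text
clock: 7.58
tcp_pos: [563.5, -316.4, 127.2]
ee_rot: [-0.0, 0.763, 0.646, -0.0]
force: [-3.5, 0.8, 0.2]
grip_width: 0.2
finger_force: 1.3
```

Call:
step_arm(rows=[[255,0,2,0,0],[255,0,2,0,0]])

```text
clock: 7.82
tcp_pos: [567.4, -317.1, 127.2]
ee_rot: [-0.0, 0.763, 0.646, 0.0]
force: [-2.1, 0.3, 1.3]
grip_width: -0.2
finger_force: 1.3
```

Call:
step_arm(rows=[[255,0,2,0,0],[255,0,1,0,0]])

```text
clock: 8.07
tcp_pos: [570.3, -317.5, 127.2]
ee_rot: [-0.0, 0.763, 0.646, 0.0]
force: [-2.2, 1.1, 0.2]
grip_width: -0.1
finger_force: 1.3
```

```bash
python3 - <<'E'
from h import *
st();im,D=r.snapshot("wrist")
for t in r.tip_of("wrist","bolt_knob")[:1]: print(t,loc(wray(t["centre"],140)))
E
```

```text
t 8.07 tcp [ 570.3 -317.5  127.2] loc [-98.9 107.  127.2] F loc [-0.7 -2.4  0.2] q [-0.05  0.53  0.67  1.54 -0.35  1.19  0.52] 
 toolz loc [-0.  0. -1.] tooly loc [-0.004  1.     0.   ]
{'centre': [361.3, 261.2], 'conf': 0.61} [-104.15723767  124.59915606  140.        ]
```

Call:
step_arm(rows=[[255,0,1,0,0],[255,0,1,0,0]])

```text
clock: 8.43
tcp_pos: [572.2, -317.8, 127.3]
ee_rot: [-0.0, 0.763, 0.646, 0.0]
force: [-2.3, 1.1, 0.6]
grip_width: 0.4
finger_force: 1.3
```

Call:
step_arm(rows=[[255,0,1,0,0],[255,0,1,0,0]])

```text
clock: 8.68
tcp_pos: [573.9, -318.2, 127.2]
ee_rot: [-0.0, 0.763, 0.646, -0.0]
force: [-6.4, 2.1, 1.6]
grip_width: 0.1
finger_force: 3.1
```

Call:
step_arm(rows=[[255,0,1,0,0]])

```text
clock: 8.8
tcp_pos: [574.1, -318.2, 127.1]
ee_rot: [-0.001, 0.763, 0.646, -0.001]
force: [-10.7, 4.2, 4.5]
grip_width: 0.2
finger_force: 5.3
```

The bolt is at its stop: force rose to 11 N at a TCP y of about 111. I'll back off and clear the cabinet. The rows can't tilt the tool, so I'll see whether reaching past the workspace edge on the -y side leans it.

Call:
step_arm(rows=[[255,0,-4,0,0],[255,0,-8,0,0],[255,30,-10,0,0],[255,60,0,-20,0],[255,10,0,-62,0],[255,0,0,-62,0],[255,0,0,-62,0],[255,0,0,-62,0],[255,0,0,-62,0],[255,0,-20,-20,0],[255,0,0,0,0]])

```text
clock: 10.18
tcp_pos: [549.5, -214.5, 478.8]
ee_rot: [0.002, 0.763, 0.646, 0.002]
force: [-0.1, -0.6, -0.1]
grip_width: -0.1
finger_force: 0.0
```

```bash
python3 - <<'E'
from h import *
go(loc([250,-500,480])); go(loc([0,-600,480]))
im,D=r.snapshot("scene")
for n in("bolt_knob","ledge_edge"):
  for t in r.tip_of("scene",n)[:1]: print(n,t,loc(pt("scene",t["centre"],med(D,t["centre"],1))))
E
```

```text
t 10.18 tcp [ 549.5 -214.5  478.8] loc [-196.9   69.1  478.8] F loc [ 0.6 -0.  -0.1] q [-0.23  0.3   0.76  1.08 -0.21  1.84  0.28] 
 toolz loc [-0.     0.004 -1.   ] tooly loc [-0.003  1.     0.004]
 shift to [ 134.92205235 -178.01202148  480.        ] [-331.1 -248.1   -2.3]
t 10.18 tcp [ 549.5 -214.5  478.8] loc [-196.9   69.1  478.8] F loc [ 0.6 -0.  -0.1] q [-0.23  0.3   0.76  1.08 -0.21  1.84  0.28] 
 toolz loc [-0.     0.004 -1.   ] tooly loc [-0.003  1.     0.004]
 shift to [ 275.61474415 -407.58895079  480.        ] [-471.  -478.2   -3.4]
bolt_knob {'centre': [248.9, 199.9], 'conf': 0.79} [-101.11983011  127.45751861  134.30742129]
ledge_edge {'centre': [293.5, 197.5], 'conf': 0.68} [-83.11233229   2.73134276  79.84528874]
```

Call:
step_arm(rows=[[255,-39,-40,0,0],[255,-39,-40,0,0],[255,-39,-40,0,0],[255,-39,-40,0,0],[255,-39,-40,0,0],[255,-39,-40,0,0],[255,-39,-40,0,0],[255,-39,-40,0,0],[255,-39,-40,0,0],[255,-39,-40,0,0],[255,-39,-40,0,0],[255,-39,-40,0,0]])

```text
clock: 11.82
tcp_pos: [3.6, -594.9, 475.2]
ee_rot: [-0.001, 0.763, 0.647, 0.0]
force: [1.3, -0.3, 1.5]
grip_width: 0.0
finger_force: 0.0
```

```bash
python3 -c "
from h import *
st()"
```

```text
t 11.82 tcp [   3.6 -594.9  475.2] loc [ 269.9 -404.9  475.2] F loc [0.1 1.4 1.5] q [ 0.77  0.42  1.16  1.08 -0.4   1.87  1.6 ] 
 toolz loc [-0.002 -0.001 -1.   ] tooly loc [-0.005  1.    -0.001]
```

Call:
step_arm(rows=[[255,0,0,-50,0],[255,0,0,-50,0],[255,0,0,-50,0],[255,0,0,-50,0]])

```text
clock: 12.32
tcp_pos: [5.3, -592.5, 560.4]
ee_rot: [-0.005, 0.76, 0.649, 0.001]
force: [-0.4, -0.7, -1.2]
grip_width: -0.0
finger_force: 0.0
```

```bash
python3 -c "
from h import *
st()"
```

```text
t 12.32 tcp [   5.3 -592.5  560.4] loc [ 267.3 -403.6  560.4] F loc [ 0.7 -0.3 -1.2] q [ 1.27  0.37  0.4   0.75 -0.15  2.05  1.41] 
 toolz loc [-0.008 -0.005 -1.   ] tooly loc [-0.012  1.    -0.005]
```

Call:
step_arm(rows=[[255,-40,0,-45,0],[255,-40,0,-45,0],[255,-40,0,-45,0],[255,-40,0,-45,0],[255,-40,0,-45,0],[255,-40,0,-45,0]])

```text
clock: 13.08
tcp_pos: [-28.8, -687.5, 642.1]
ee_rot: [0.097, 0.754, 0.644, -0.088]
force: [-0.7, 0.1, -0.3]
grip_width: -0.1
finger_force: 0.0
```

```bash
python3 -c "
from h import *
st()"
```

```text
t 13.07 tcp [ -28.8 -687.5  642.1] loc [ 366.7 -421.3  642.1] F loc [ 0.  -0.7 -0.3] q [ 1.44  0.58  0.47  0.26 -0.34  2.06  1.45] 
 toolz loc [ 0.258  0.035 -0.966] tooly loc [-0.017  0.999  0.032]
```

The lean builds in the right direction, 15° so far. I'll continue.

Call:
step_arm(rows=[[255,-40,0,-45,0],[255,-40,0,-45,0],[255,-40,0,-45,0],[255,-40,0,-45,0]])

```text
clock: 13.58
tcp_pos: [-44.4, -683.0, 698.4]
ee_rot: [0.144, 0.747, 0.636, -0.131]
force: [-0.0, -0.4, -0.8]
grip_width: -0.1
finger_force: 0.0
```

```bash
python3 -c "
from h import *
st()"
```

```text
t 13.57 tcp [ -44.4 -683.   698.4] loc [ 364.9 -437.4  698.4] F loc [ 0.4  0.  -0.8] q [ 1.45  0.61  1.11  0.16 -0.96  2.06  1.5 ] 
 toolz loc [ 0.378  0.053 -0.924] tooly loc [-0.019  0.999  0.049]
```

Call:
step_arm(rows=[[255,-58,0,-15,0],[255,-58,0,-15,0],[255,-58,0,-15,0],[255,-58,0,-15,0]])

```text
clock: 14.08
tcp_pos: [-71.2, -683.5, 704.0]
ee_rot: [0.167, 0.742, 0.638, -0.123]
force: [0.9, -0.8, 0.3]
grip_width: 0.0
finger_force: 0.0
```

```bash
python3 -c "
from h import *
st()"
```

```text
t 14.07 tcp [ -71.2 -683.5  704. ] loc [ 369.9 -463.7  704. ] F loc [0.6 1.  0.3] q [ 1.53  0.62  1.33  0.16 -1.26  2.06  1.55] 
 toolz loc [ 0.394  0.099 -0.914] tooly loc [-0.037  0.995  0.092]
```

Call:
step_arm(rows=[[255,46,0,-20,0],[255,46,0,-20,0],[255,46,0,-20,0],[255,46,0,-20,0],[255,-20,0,-46,0],[255,-20,0,-46,0],[255,-20,0,-46,0],[255,-20,0,-46,0],[255,-20,0,-46,0],[255,-20,0,-46,0]])

```text
clock: 15.32
tcp_pos: [-26.2, -561.5, 835.8]
ee_rot: [0.213, 0.724, 0.624, -0.202]
force: [-1.0, -0.1, 0.7]
grip_width: -0.2
finger_force: 0.0
```

```bash
python3 -c "
from h import *
st()"
```

```text
t 15.32 tcp [ -26.2 -561.5  835.8] loc [ 242.1 -439.9  835.8] F loc [ 0.3 -1.   0.7] q [ 1.36  0.34  0.67  0.18 -0.44  2.06  1.46] 
 toolz loc [ 0.558  0.068 -0.827] tooly loc [-0.038  0.998  0.057]
```

Call:
step_arm(rows=[[255,41,0,-28,0],[255,41,0,-28,0],[255,-28,0,-41,0],[255,-28,0,-41,0],[255,-28,0,-41,0]])

```text
clock: 15.95
tcp_pos: [-10.8, -506.3, 890.2]
ee_rot: [0.25, 0.712, 0.611, -0.238]
force: [-0.6, 0.1, 0.9]
grip_width: 0.1
finger_force: 0.0
```

```bash
python3 -c "
from h import *
st();go(loc([0,-560,480]));go(loc([430,-200,480]));go([-170,0,480]);go([-170,0,50])"
```

```text
t 15.95 tcp [ -10.8 -506.3  890.2] loc [ 185.1 -434.   890.2] F loc [ 0.  -0.6  0.9] q [ 1.21  0.26  0.89  0.16 -0.51  2.06  1.44] 
 toolz loc [ 0.643  0.076 -0.762] tooly loc [-0.041  0.997  0.065]
t 15.95 tcp [ -10.8 -506.3  890.2] loc [ 185.1 -434.   890.2] F loc [ 0.  -0.6  0.9] q [ 1.21  0.26  0.89  0.16 -0.51  2.06  1.44] 
 toolz loc [ 0.643  0.076 -0.762] tooly loc [-0.041  0.997  0.065]
 shift to [ 236.18660538 -414.32852598  480.        ] [225.1  -9.2 347.1]
t 15.95 tcp [ -10.8 -506.3  890.2] loc [ 185.1 -434.   890.2] F loc [ 0.  -0.6  0.9] q [ 1.21  0.26  0.89  0.16 -0.51  2.06  1.44] 
 toolz loc [ 0.643  0.076 -0.762] tooly loc [-0.041  0.997  0.065]
 shift to [-191.1170767   -51.13221091  480.        ] [556.  370.4 100.2]
t 15.95 tcp [ -10.8 -506.3  890.2] loc [ 185.1 -434.   890.2] F loc [ 0.  -0.6  0.9] q [ 1.21  0.26  0.89  0.16 -0.51  2.06  1.44] 
 toolz loc [ 0.643  0.076 -0.762] tooly loc [-0.041  0.997  0.065]
 shift to [-170, 0, 480] [540.4 420.5 117.7]
t 15.95 tcp [ -10.8 -506.3  890.2] loc [ 185.1 -434.   890.2] F loc [ 0.  -0.6  0.9] q [ 1.21  0.26  0.89  0.16 -0.51  2.06  1.44] 
 toolz loc [ 0.643  0.076 -0.762] tooly loc [-0.041  0.997  0.065]
 shift to [-170, 0, 50] [817.2 392.4 445.6]
```

Call:
step_arm(rows=[[255,36,28,8,0],[255,36,28,8,0],[255,36,28,8,0],[255,36,28,8,0],[255,36,28,8,0],[255,36,28,8,0],[255,36,28,8,0],[255,36,28,8,0],[255,36,28,8,0],[255,36,28,8,0],[255,36,28,8,0],[255,36,28,8,0],[255,36,28,8,0],[255,36,28,8,0],[255,36,28,8,0]])

```text
clock: 17.82
tcp_pos: [416.8, -267.8, 600.5]
ee_rot: [0.263, 0.734, 0.588, -0.215]
force: [-0.2, 0.2, -0.4]
grip_width: 0.4
finger_force: 0.0
```

```bash
python3 -c "
from h import *
go([-170,0,300]);go([-150,0,55])"
```

```text
t 17.82 tcp [ 416.8 -267.8  600.5] loc [-122.   -52.8  600.5] F loc [-0.1 -0.2 -0.4] q [ 0.14 -0.09 -0.12  1.33  0.71  1.82  0.01] 
 toolz loc [ 0.63   0.101 -0.77 ] tooly loc [0.004 0.991 0.134]
 shift to [-170, 0, 300] [229.5  11.9 206.4]
t 17.82 tcp [ 416.8 -267.8  600.5] loc [-122.   -52.8  600.5] F loc [-0.1 -0.2 -0.4] q [ 0.14 -0.09 -0.12  1.33  0.71  1.82  0.01] 
 toolz loc [ 0.63   0.101 -0.77 ] tooly loc [0.004 0.991 0.134]
 shift to [-150, 0, 55] [366.9 -20.7 407.6]
```

The lean is now 40° towards the cabinet and it holds through motion. I'll come down in front of the ledge.

Call:
step_arm(rows=[[255,33,3,29,0],[255,33,3,29,0],[255,33,3,29,0],[255,33,3,29,0],[255,33,3,29,0],[255,33,3,29,0],[255,33,3,29,0]])

```text
clock: 18.7
tcp_pos: [486.0, -226.3, 302.6]
ee_rot: [0.263, 0.733, 0.589, -0.214]
force: [0.3, -0.7, -0.3]
grip_width: -0.0
finger_force: 0.0
```

```bash
python3 -c "
from h import *
go([-170,8,150]);go([-130,8,54])"
```

```text
t 18.7 tcp [ 486.  -226.3  302.6] loc [-174.6    8.5  302.6] F loc [ 0.6  0.4 -0.3] q [ 0.1   0.04 -0.18  1.82  0.71  1.41 -0.47] 
 toolz loc [ 0.63   0.104 -0.77 ] tooly loc [0.    0.991 0.134]
 shift to [-170, 8, 150] [ 91.7 -21.  120.3]
t 18.7 tcp [ 486.  -226.3  302.6] loc [-174.6    8.5  302.6] F loc [ 0.6  0.4 -0.3] q [ 0.1   0.04 -0.18  1.82  0.71  1.41 -0.47] 
 toolz loc [ 0.63   0.104 -0.77 ] tooly loc [0.    0.991 0.134]
 shift to [-130, 8, 54] [120.5 -33.9 219.4]
```

Call:
step_arm(rows=[[255,23,-5,30,0],[255,23,-5,30,0],[255,23,-5,30,0],[255,23,-5,30,0],[255,7,-3,20,0],[255,7,-3,20,0],[255,7,-3,20,0],[255,4,-2,19,0],[255,2,-1,10,0],[255,1,-1,10,0],[255,0,0,0,0]])

```text
clock: 20.08
tcp_pos: [477.3, -268.7, 53.3]
ee_rot: [0.26, 0.735, 0.589, -0.214]
force: [0.1, -0.2, 0.6]
grip_width: -0.2
finger_force: 0.0
```

```bash
python3 - <<'E'
from h import *
go([-100,8,54]);go([-86,8,54])
im,D=r.snapshot("wrist");cv2.imwrite("pics/w3.png",cv2.convertScaleAbs(im[:,:,::-1],alpha=1.3,beta=10))
print(r.tip_of("wrist","ledge_edge")[:1])
for t in r.tip_of("wrist","ledge_edge")[:1]: print(loc(wray(t["centre"],75)))
E
```

```text
t 20.07 tcp [ 477.3 -268.7   53.3] loc [-131.4    7.    53.3] F loc [0.1 0.1 0.6] q [ 0.13  0.35 -0.13  2.05  0.92  0.99 -0.84] 
 toolz loc [ 0.627  0.099 -0.773] tooly loc [0.004 0.992 0.13 ]
 shift to [-100, 8, 54] [-24.8   1.2  19.2]
t 20.07 tcp [ 477.3 -268.7   53.3] loc [-131.4    7.    53.3] F loc [0.1 0.1 0.6] q [ 0.13  0.35 -0.13  2.05  0.92  0.99 -0.84] 
 toolz loc [ 0.627  0.099 -0.773] tooly loc [0.004 0.992 0.13 ]
 shift to [-86, 8, 54] [-35.8   1.2  28. ]
[{'centre': [313.4, 320.7], 'conf': 0.95}]
[-79.37994028  -2.06015272  75.        ]
```

View pics/w3.png

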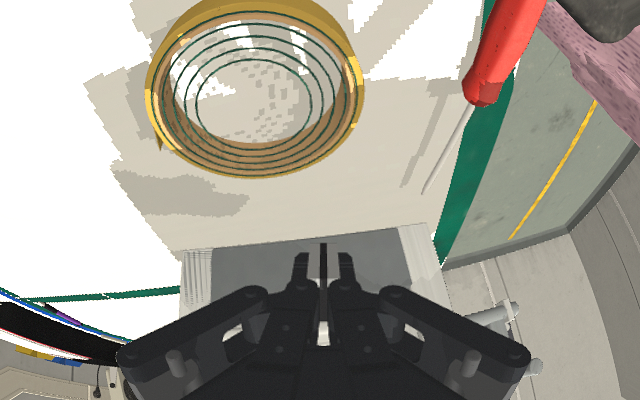

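The fingers are centred in front of the plinth. The knob is off to the right at (500,310), and the tape and screwdriver are clear. I'll move in under the ledge edge, feeling for contact.

Call:
step_arm(rows=[[255,-12,0,10,0],[255,-12,0,10,0],[255,-8,1,6,0],[255,-4,0,3,0],[255,0,0,0,0]])

```text
clock: 20.85
tcp_pos: [470.5, -314.2, 53.7]
ee_rot: [0.26, 0.735, 0.589, -0.214]
force: [-1.1, -0.4, 0.4]
grip_width: -0.2
finger_force: 0.0
```

```bash
python3 -c "
from h import *
go([-80,8,54]); s,M=st(); print('10 up=',M.T@[0,0,10])"
```

```text
t 20.85 tcp [ 470.5 -314.2   53.7] loc [-85.4   8.   53.7] F loc [ 0.6 -1.   0.4] q [ 0.19  0.34 -0.09  2.06  0.95  0.93 -0.78] 
 toolz loc [ 0.626  0.099 -0.773] tooly loc [0.004 0.991 0.13 ]
 shift to [-80, 8, 54] [-4.4  0.   3.1]
t 20.85 tcp [ 470.5 -314.2   53.7] loc [-85.4   8.   53.7] F loc [ 0.6 -1.   0.4] q [ 0.19  0.34 -0.09  2.06  0.95  0.93 -0.78] 
 toolz loc [ 0.626  0.099 -0.773] tooly loc [0.004 0.991 0.13 ]
10 up= [-6.20592786  1.30364649 -7.73220312]
```

Call:
step_arm(rows=[[255,-2.4,0,1.9,0],[255,-1.2,0.3,-1.5,0],[255,-1.2,0.3,-1.5,0],[255,-1.2,0.3,-1.5,0]])

```text
clock: 21.35
tcp_pos: [470.2, -316.4, 59.3]
ee_rot: [0.26, 0.734, 0.589, -0.214]
force: [-0.3, 2.1, -3.1]
grip_width: -0.1
finger_force: 2.1
```

Call:
step_arm(rows=[[255,-1.9,0.4,-2.3,0],[255,-1.9,0.4,-2.3,0]])

```text
clock: 21.6
tcp_pos: [470.2, -316.6, 65.5]
ee_rot: [0.26, 0.734, 0.589, -0.214]
force: [-0.6, 4.5, -4.0]
grip_width: 0.2
finger_force: 2.8
```

Call:
step_arm(rows=[[255,-1.9,0.4,-2.3,0],[255,-1.9,0.4,-2.3,0]])

```text
clock: 21.85
tcp_pos: [470.3, -316.7, 71.6]
ee_rot: [0.26, 0.734, 0.589, -0.214]
force: [-0.9, 4.6, -4.3]
grip_width: -0.4
finger_force: 3.3
```

Call:
step_arm(rows=[[255,-1.9,0.4,-2.3,0],[255,-1.9,0.4,-2.3,0],[255,-1.9,0.4,-2.3,0],[255,-1.9,0.4,-2.3,0]])

```text
clock: 22.35
tcp_pos: [470.2, -316.8, 83.6]
ee_rot: [0.26, 0.734, 0.589, -0.214]
force: [-0.3, 5.6, -4.5]
grip_width: 0.1
finger_force: 3.5
```

```bash
python3 - <<'E'
from h import *
s,M=st()
im,D=r.snapshot("scene");cv2.imwrite("pics/s2.png",cv2.convertScaleAbs(cv2.resize(im[80:240,200:350,::-1],None,fx=4,fy=3.7,interpolation=cv2.INTER_CUBIC),alpha=1.6))
E
```

```text
t 22.35 tcp [ 470.2 -316.8   83.6] loc [-82.8   8.2  83.6] F loc [-5.5 -1.3 -4.5] q [ 0.2   0.29 -0.09  2.04  0.91  0.97 -0.71] 
 toolz loc [ 0.626  0.099 -0.774] tooly loc [0.003 0.992 0.13 ]
```

View pics/s2.png

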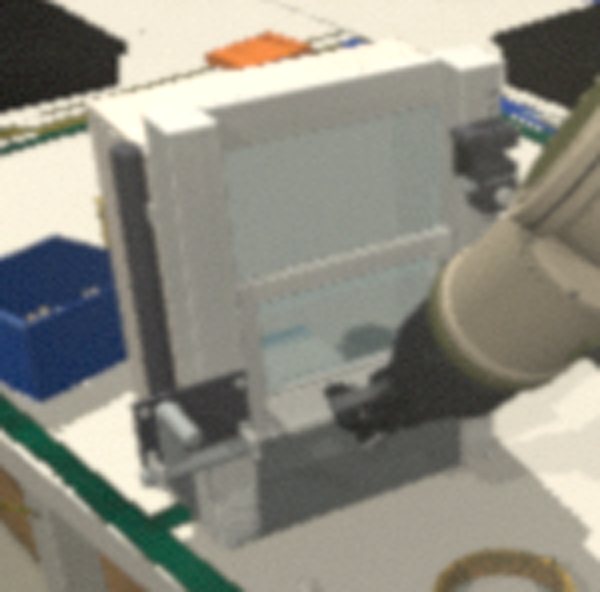

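The sash is rising with the fingers (frame bar now at row 260, was 295). The bolt is drawn and the carriage is still well above the striker. Continuing slowly.

Call:
step_arm(rows=[[255,-1.9,0.4,-2.3,0],[255,-1.9,0.4,-2.3,0],[255,-1.9,0.4,-2.3,0]])

```text
clock: 22.78
tcp_pos: [470.2, -316.8, 92.6]
ee_rot: [0.26, 0.734, 0.589, -0.214]
force: [-0.5, 6.5, -3.0]
grip_width: 0.1
finger_force: 3.7
```

Call:
step_arm(rows=[[255,-1.9,0.4,-2.3,0],[255,-1.9,0.4,-2.3,0],[255,-1.9,0.4,-2.3,0]])

```text
clock: 23.15
tcp_pos: [470.3, -316.8, 101.5]
ee_rot: [0.26, 0.734, 0.589, -0.214]
force: [-0.2, 6.6, -4.2]
grip_width: 0.4
finger_force: 3.9
```

Call:
step_arm(rows=[[255,-1.9,0.4,-2.3,0],[255,-1.9,0.4,-2.3,0],[255,-1.9,0.4,-2.3,0]])

```text
clock: 23.52
tcp_pos: [470.2, -316.9, 110.6]
ee_rot: [0.26, 0.734, 0.59, -0.214]
force: [-1.7, 7.5, -4.4]
grip_width: -0.3
finger_force: 4.0
```

Call:
step_arm(rows=[[255,-1.9,0.4,-2.3,0],[255,-1.9,0.4,-2.3,0]])

```text
clock: 23.78
tcp_pos: [470.3, -316.8, 116.5]
ee_rot: [0.26, 0.734, 0.59, -0.213]
force: [-1.4, 7.3, -3.1]
grip_width: -0.3
finger_force: 4.2
```

Call:
step_arm(rows=[[255,-1.4,0.4,-2.7,0],[255,-1.8,0.4,-2.4,0],[255,-1.8,0.4,-2.4,0]])

```text
clock: 24.15
tcp_pos: [470.2, -316.7, 125.8]
ee_rot: [0.26, 0.735, 0.589, -0.214]
force: [-0.8, 4.4, -5.2]
grip_width: 0.0
finger_force: 3.1
```

Call:
step_arm(rows=[[255,-1.8,0.4,-2.4,0],[255,-1.8,0.4,-2.4,0]])

```text
clock: 24.4
tcp_pos: [470.3, -316.7, 131.9]
ee_rot: [0.26, 0.735, 0.589, -0.214]
force: [-1.5, 4.7, -4.0]
grip_width: -0.0
finger_force: 3.1
```

Call:
step_arm(rows=[[255,-1.8,0.4,-2.4,0],[255,-1.8,0.4,-2.4,0]])

```text
clock: 24.65
tcp_pos: [470.3, -316.6, 137.9]
ee_rot: [0.26, 0.735, 0.589, -0.214]
force: [-1.5, 4.4, -8.0]
grip_width: -0.0
finger_force: 3.9
```

Call:
step_arm(rows=[[255,-1.8,0.4,-2.4,0],[255,-1.8,0.4,-2.4,0]])

```text
clock: 24.9
tcp_pos: [470.4, -316.6, 144.1]
ee_rot: [0.26, 0.735, 0.589, -0.214]
force: [-2.5, 3.3, -4.3]
grip_width: -0.4
finger_force: 2.6
```

The catch force jump came at a TCP z of about 138 (8 N, now falling). I'll go up in finer steps to the buffer.

Call:
step_arm(rows=[[255,-0.9,0.2,-1.2,0],[255,-0.9,0.2,-1.2,0]])

```text
clock: 25.15
tcp_pos: [470.6, -316.6, 147.5]
ee_rot: [0.26, 0.735, 0.589, -0.214]
force: [-1.8, 2.6, -1.9]
grip_width: 0.2
finger_force: 1.4
```

Call:
step_arm(rows=[[255,-0.9,0.2,-1.2,0],[255,-0.9,0.2,-1.2,0]])

```text
clock: 25.4
tcp_pos: [470.6, -316.4, 150.1]
ee_rot: [0.26, 0.735, 0.589, -0.214]
force: [0.5, 1.3, -4.0]
grip_width: -0.2
finger_force: 1.6
```

Call:
step_arm(rows=[[255,-0.9,0.2,-1.2,0]])

```text
clock: 25.52
tcp_pos: [470.6, -316.3, 151.5]
ee_rot: [0.26, 0.734, 0.589, -0.214]
force: [-0.8, 1.2, -4.9]
grip_width: 0.4
finger_force: 1.9
```

Call:
step_arm(rows=[[255,-0.9,0.2,-1.2,0]])

```text
clock: 25.65
tcp_pos: [470.6, -316.0, 152.8]
ee_rot: [0.26, 0.734, 0.589, -0.214]
force: [0.8, 1.0, -6.1]
grip_width: 0.3
finger_force: 2.7
```

Call:
step_arm(rows=[[255,-0.9,0.2,-1.2,0]])

```text
clock: 25.78
tcp_pos: [470.5, -315.7, 154.0]
ee_rot: [0.26, 0.734, 0.589, -0.214]
force: [-1.6, 3.0, -9.0]
grip_width: -0.0
finger_force: 3.7
```

Call:
step_arm(rows=[[255,-0.9,0.2,-1.2,0]])

```text
clock: 25.9
tcp_pos: [470.5, -315.4, 155.3]
ee_rot: [0.26, 0.734, 0.59, -0.214]
force: [1.3, 2.9, -12.0]
grip_width: -0.2
finger_force: 4.7
```

Call:
step_arm(rows=[[255,-0.7,0.2,-1.0,0]])

```text
clock: 26.02
tcp_pos: [470.4, -315.3, 156.4]
ee_rot: [0.259, 0.734, 0.59, -0.214]
force: [1.1, 2.8, -14.0]
grip_width: -0.2
finger_force: 5.8
```

Call:
step_arm(rows=[[255,0,0,0,0]])

```text
clock: 26.15
tcp_pos: [470.4, -315.3, 156.4]
ee_rot: [0.26, 0.734, 0.59, -0.214]
force: [0.7, 4.6, -13.6]
grip_width: 0.2
finger_force: 6.1
```

Vertical push is at 14 N on the buffer. I'll lower slowly and see whether the sash stays.

Call:
step_arm(rows=[[255,1.2,-0.3,1.5,0],[255,1.2,-0.3,1.5,0],[255,1.2,-0.3,1.5,0]])

```text
clock: 26.52
tcp_pos: [470.8, -315.8, 152.2]
ee_rot: [0.261, 0.734, 0.589, -0.214]
force: [-2.7, 9.0, -2.7]
grip_width: 0.2
finger_force: 3.6
```

Call:
step_arm(rows=[[255,1.2,-0.3,1.5,0],[255,1.2,-0.3,1.5,0],[255,1.2,-0.3,1.5,0],[255,1.2,-0.3,1.5,0]])

```text
clock: 27.02
tcp_pos: [470.7, -316.9, 144.7]
ee_rot: [0.261, 0.735, 0.589, -0.214]
force: [-0.7, -0.7, -0.4]
grip_width: 0.1
finger_force: 0.0
```

Contact is free and the sash is standing on the catch. I'll retreat down and out, then check.

Call:
step_arm(rows=[[255,4,-1,4,0],[255,12,0,0,0],[255,25,0,-20,0],[255,25,0,-20,0],[255,25,0,-20,0],[255,0,0,0,0]])

```text
clock: 27.78
tcp_pos: [490.6, -208.4, 129.8]
ee_rot: [0.26, 0.733, 0.591, -0.213]
force: [-0.4, -0.7, -0.7]
grip_width: -0.1
finger_force: 0.0
```

```bash
python3 - <<'E'
from h import *
st()
im,D=r.snapshot("scene");cv2.imwrite("pics/s3.png",cv2.convertScaleAbs(cv2.resize(im[80:240,200:350,::-1],None,fx=4,fy=3.7,interpolation=cv2.INTER_CUBIC),alpha=1.6))
E
```

```text
t 27.77 tcp [ 490.6 -208.4  129.8] loc [-193.    10.   129.8] F loc [ 0.7 -0.2 -0.7] q [ 0.07  0.24 -0.2   1.99  0.8   1.17 -0.76] 
 toolz loc [ 0.625  0.102 -0.774] tooly loc [-0.001  0.991  0.13 ]
```

View pics/s3.png

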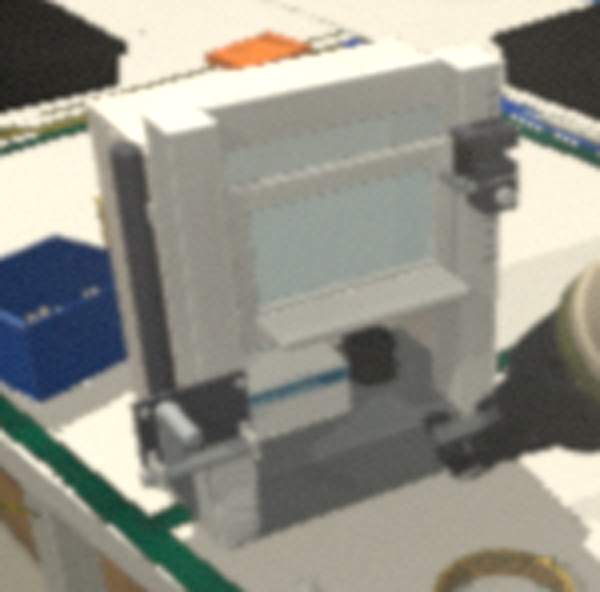

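The sash stands up with its striker at the carriage (450,185), the ledge is high at (360,300), the bolt is drawn, and the gripper touches nothing. Handing in.

```bash
python3 -c "
from workcell import r
print(r.job_done())"
```

```text
the job is handed in; nothing more can be done
None
```

The job is handed in (verdict not reported): the bolt is drawn to its stop, the sash stands open on the catch by itself, pushes stayed under about 15 N, and the arm is clear.

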